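# Zero the pull tester and hold it at the red band

### The arm

A 7-joint arm with a two-finger parallel gripper is mounted at the origin on a cart in front of the work surface, level with it; the furniture and walls round the work are solid. World frame = base frame: x ahead of the robot, y to its left, z up, the work surface at z = 0. Lengths are in m, angles in rad, forces in N, time in s.
With the tool pointing down it reaches from about 0.4 to 0.85 m from the base axis. Payload 4.5 kg.
Tool frame: the origin (TCP) lies on the centre line of the jaws, within the pads' length; the fingertips stand 17 mm ahead of it and the grasp point (between the pads) lies 2 mm behind it; x points along the fingers, z is the direction in which the jaws open and shut, and the axes are right-handed (so a half turn about x gives the same grasp; the last joint's range is limited). The gripper opens to 88 mm and grips with 3 to 60 N. Pads are 18 mm wide; open, the fingers measure 123 mm over their backs; the gripper's body (75 mm by 187 mm) begins 45 mm behind the grasp point.
Start: joints at [1.288, 0.689, -0.195, 1.565, 0.157, 0.902, -0.215], TCP at [0.195, -0.594, 0.256] pointing down, gripper open.
Joint ranges: [-3.01, 3.01], [-0.46, 2.08], [-1.47, 1.51], [0.13, 2.56], [-1, 4.14], [0.04, 2.09], [-2.66, 2.66]. Speed limits (rad/s): [2.57, 2.57, 3.14, 3.14, 3.14, 3.14, 3.14].

### API

Orientations are given as a unit quaternion [w, x, y, z].
In Python, from bench import robot gives the robot as it stands.
- The arm moves only by the tool move_arm, never from a script. Its argument "series" is a list of rows, each an object of numbers: "gripper": the opening, from -1 (shut) to 1 (fully open); "tx", "ty", "tz": the shift along the tool's x, y, z in m; "ax", "ay", "az": the turn, a rotation vector about the tool's x, y, z in rad. A call has exactly 5 rows; each row shifts and turns the commanded pose from where the row before left it, along the tool's axes as they then stand; what a row does not reach is not made up. A row lasts 1/10 s, in which the tool goes at most 50 mm and 8.59 degrees, less where a joint would pass 70% of its speed; a pose out of reach is approached as far as the arm can. A call with a gripper value outside its range is refused whole. The fingers move at their own pace and stop on an object; the grip force is fixed at half the most. Time passes only in rows, so rows that do not move let the fingers close, or fill a call up. It gives the time, the measured TCP pose, the force and the opening at its end, in the units of the state.
- robot.observe(): the state, without advancing time (a new reading comes with each control period).
- robot.grab_frame(name): name is "side" or "top"; returns the picture (400x640x3 uint8, red, green, blue); there is no depth.
- robot.camera_model(name): a dict with "mtx" (3x3 intrinsics, pixels), "T" (4x4, takes a point from camera to world coordinates). Camera axes: x right, y up, looking along -z (the intrinsics and any distortion apply to the point x, -y, -z); pixel columns grow to the right and rows downward; lengths in m; the calibration is good to about 2 mm. A picture is of the moment at which its call begins. camera_model takes no time and is no camera call.
- robot.hand_in(): hands the job in, once; it reports no verdict.
The state is a dict: "time": time; "joint_positions": joint angles; "qd": joint speeds; "joint_torque": joint torques, N m; "eef_pos": TCP position; "orientation": TCP orientation; "force": force on the tool from outside, world axes, zero at the start; "torque": the same for the moment, N m; "grip_width": opening from 0.0 (shut) to 1.0 (fully open).
Only numpy, scipy, OpenCV 4.12 (cv2) and the standard library are available. Lean on these libraries where they do the work, as an engineer would, in place of code of your own. Each camera call takes 0.05 s, during which the arm holds its last target.

### The job

Zero the spring pull tester: with its slide at rest, turn the knob on the white dial until the green zero line stands under the black needle. Then let go of the knob, grip the black upright handle and pull it out against its spring until the needle stands at the middle of the red band, without running on past the band. Finish there, still gripping the handle and holding the needle steady in the red, with the dial still as you zeroed it and the other things on the bench left where they are.

Things in the scene. Friction and masses are not known exactly. Their poses are not given: they have to be found in the camera images.
- tester: pull tester fixed to the bench: grey base 130x315x14 mm (x, y, z), at its +y end a blue housing 112x116 mm, 45 mm high, with the dial on top (dial axis upright at tester x = 0, y = 90 mm), at its -y end a blue block 48 mm high, two steel rods along y between them. Origin: centre of the underside; z up; the slide is pulled toward the tester's -y. Its place and yaw (to 0.38 rad) vary.
- tare_dial (a joint): turn of the white dial (100 mm disc, top face 56 mm above the bench) with the round dark knurled knob in its middle (30 mm diameter, 56 to 82 mm above the bench). rad, positive clockwise from above, -1.6 to 1.6; 0 = green line exactly under the resting needle. Starts at 0.5 to 1.3, so it needs turning counter-clockwise by that much; stays where left; friction 0.05 N m.
- dial_knob (a point): centre of the dial knob, on the dial axis, 72 mm above the bench (10 mm below the knob's top); turns with the dial.
- zero_mark (a point): point above the green zero line (the dial's only green line, 28 mm long, 4 mm wide, running radially) at 45 mm from the dial axis; turns with the dial. The black scale ticks are 0.2 rad apart.
- needle (a joint): angle of the black needle, whose tip hangs in over the edge of the dial; rad, positive clockwise from above; 0 with the slide at rest, then 40 rad per metre of pull (0.04 rad per mm). It turns about the dial axis.
- needle_tip (a point): point on the black needle's tip, 45 mm from the dial axis and 60 mm above the bench; moves with the needle. The needle is thin and nothing touches it.
- red_band (a joint): place of the red band on the dial, measured from the green zero line to the band's middle; rad, positive clockwise from above, 1.1 to 1.9. The band turns with the dial, so the needle is at the band's middle when joint needle = joint tare_dial + joint red_band.
- red_mark (a point): point above the middle of the red band (about 12 mm wide along the dial's edge, radially 31 to 49 mm from the axis), 45 mm from the dial axis; x of its frame points radially outward, y counter-clockwise.
- pull_slide: aluminium slide 92x34x26 mm with a black upright handle: a plate 60 mm wide (tester x), 16 mm thick (tester y, the pull direction), 45 to 99 mm above the bench; take it from above across the 16 mm. Origin: centre of the slide block, 32 mm above the bench, at tester y = -18 mm at rest. Travels 75 mm at most toward tester -y; a spring pulls it back (6 N at rest plus 0.15 N per mm).
- grip_top (a point): middle of the top edge of the black handle, 99 mm above the bench.
- screwdriver_red: bystander: screwdriver with a red handle, 188x27x27 mm, lying on the bench, to be left alone; origin at the centre of its underside.
- pliers: bystander: red-handled pliers, 160x53x14 mm, lying on the bench, to be left alone; origin at the centre of its underside.
- tape_black: bystander: roll of black tape, 70x70x18 mm, lying on the bench, to be left alone; origin at the centre of its underside.
- multimeter: bystander: cream hand multimeter, 140x74x40 mm, lying on the bench, to be left alone; origin at the centre of its underside.
- brush_flat: bystander: flat brush with a wooden handle, 193x45x13 mm, lying on the bench, to be left alone; origin at the centre of its underside.
- screw_cup: bystander: white cup of screws, 68x68x38 mm, lying on the bench, to be left alone; origin at the centre of its underside.
- paste_tin: bystander: small yellow tin, 71x69x46 mm, lying on the bench, to be left alone; origin at the centre of its underside.

How it is judged:
By the outcome, as a careful person would: the job done as asked, in the order asked, and still so for the second after the job is handed in, while the arm keeps its last pose, push and grip.
It also fails if it takes over 48 s, if anything falls off the work surface, if the arm or the gripper's body presses on something with over 40 N, if the wrist force passes 120 N, or if a joint passes its speed limit or range.

## Working session

There is one attempt and no reset: what is moved stays moved. The work goes in short steps, Python scripts to look and compute and a tool call to move; the robot and the scene stay as the last step left them, time stands still between calls to the robot, and variables do not carry over. Pictures are saved under pics/ and viewed, and the job is handed in when it is done.

Besides the shell and the picture viewer there is one more tool, called after "Emit:" as name(argument=value, ...), one argument or row to a line, values as JSON. move_arm: Moves the arm, as the interface text tells. Its arguments: {"type":"object","properties":{"series":{"type":"array"}},"required":["series"]}

```bash
ls; mkdir -p pics; python3 - <<'E'
from bench import robot
import cv2,numpy as np
print(robot.observe())
for n in("side","top"):
    im=robot.grab_frame(n); cv2.imwrite(f"pics/{n}0.png",im[:,:,::-1]); m=robot.camera_model(n); print(n,{k:np.round(v,4).tolist() if not isinstance(v,str) else v for k,v in m.items()})
E
```

```text
pics
{'time': 0.0, 'joint_positions': array([ 1.28783999,  0.6899956 , -0.19450978,  1.56634765,  0.15729663,
        0.90247138, -0.21508027]), 'qd': array([ 0.00137721, -0.00107825,  0.00026762, -0.00048735,  0.00078745,
        0.00181186, -0.00102355]), 'joint_torque': array([-1.51689733e-04, -5.27563977e+01, -1.26701329e+00, -1.53429472e+01,
       -5.26516268e-02,  6.64979030e-03,  1.90863357e-04]), 'eef_pos': array([ 0.19444723, -0.59335302,  0.25490167]), 'orientation': array([ 0.57207143,  0.41519736,  0.57317052, -0.41451296]), 'force': array([0.39081143, 0.38786841, 0.29323557]), 'torque': array([ 0.02196759, -0.02423106, -0.02215768]), 'grip_width': 0.9952087966988479}
side {'mtx': [[429.581, 0.0, 322.8492], [0.0, 429.581, 200.5964], [0.0, 0.0, 1.0]], 'T': [[-0.9703, 0.1072, -0.2168, 0.2626], [-0.2409, -0.5097, 0.8259, 1.2973], [-0.022, 0.8537, 0.5204, 0.9485], [0.0, 0.0, 0.0, 1.0]]}
top {'mtx': [[491.0968, 0.0, 318.6705], [0.0, 491.0968, 201.0605], [0.0, 0.0, 1.0]], 'T': [[-0.1185, 0.8721, -0.4748, -0.2072], [-0.9929, -0.0984, 0.0671, 0.0009], [0.0118, 0.4794, 0.8775, 1.6253], [0.0, 0.0, 0.0, 1.0]]}
```

View pics/side0.png

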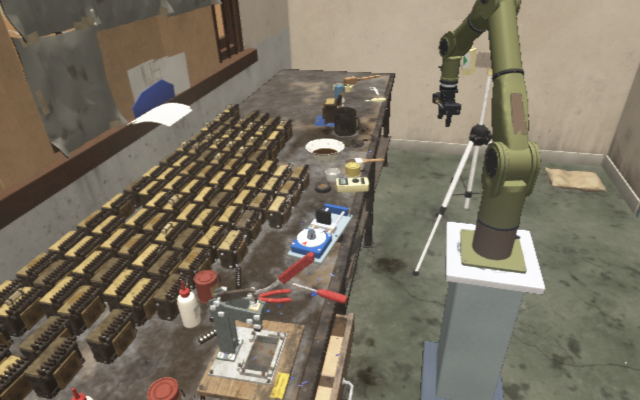

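View pics/top0.png

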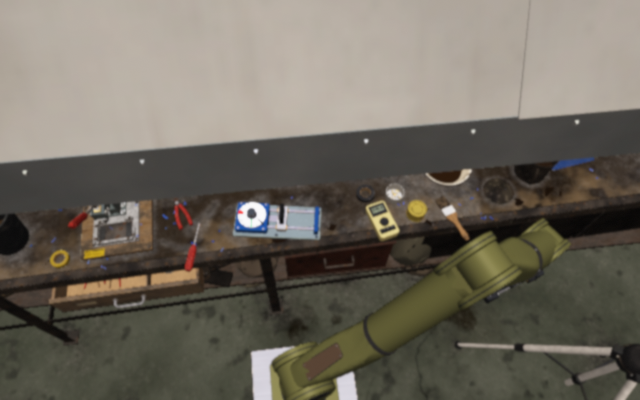

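The side view shows the tester at about (320,232) and the top view at about (277,219). The dial is at about (252,214) and the black handle at about (283,214) in the top view. I'll zoom in on both.

```bash
cat > h.py <<'E'
import numpy as np,cv2
from bench import robot
def cam(n):
    m=robot.camera_model(n); return np.array(m["mtx"]),np.array(m["T"]),m
def ray(n,u,v):
    K,T,m=cam(n); d=np.array([(u-K[0,2])/K[0,0],-(v-K[1,2])/K[1,1],-1.]); return T[:3,3],T[:3,:3]@d
def onz(n,u,v,z):
    o,d=ray(n,u,v); return o+d*(z-o[2])/d[2]
def proj(n,p):
    K,T,m=cam(n); c=T[:3,:3].T@(np.asarray(p)-T[:3,3]); return np.array([K[0,0]*c[0]/-c[2]+K[0,2],K[1,1]*-c[1]/-c[2]+K[1,2]])
E
python3 - <<'E'
from h import *
print(robot.camera_model("top").keys())
a=cv2.imread("pics/top0.png")[190:250,220:340]; cv2.imwrite("pics/top0c.png",cv2.resize(a,None,fx=6,fy=6,interpolation=cv2.INTER_CUBIC))
a=cv2.imread("pics/side0.png")[195:270,280:360]; cv2.imwrite("pics/side0c.png",cv2.resize(a,None,fx=8,fy=8,interpolation=cv2.INTER_CUBIC))
E
```

```text
dict_keys(['mtx', 'T'])
```

View pics/top0c.png

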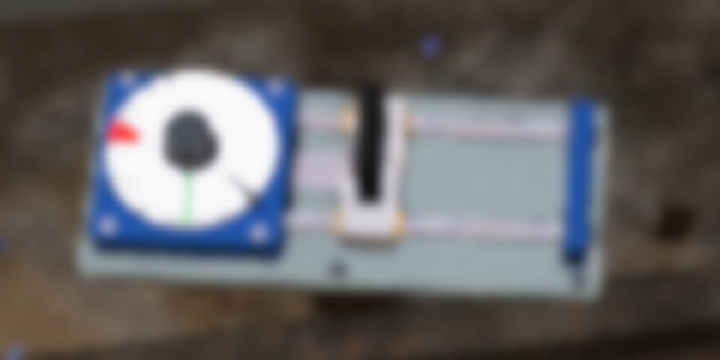

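View pics/side0c.png

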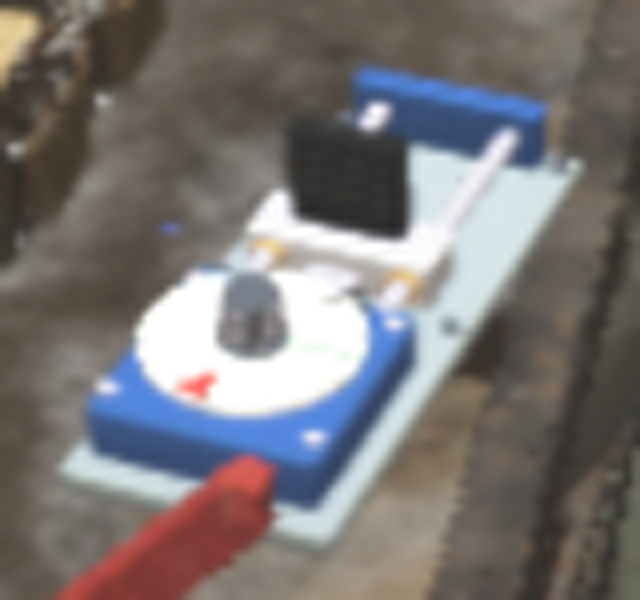

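```bash
cat >> h.py <<'E'
def blob(w,box):
    x0,y0,x1,y1=box; ys,xs=np.mgrid[y0:y1,x0:x1]; w=w[y0:y1,x0:x1]; s=w.sum()
    return (xs*w).sum()/s,(ys*w).sum()/s,s
def dial(n,im,c,r=0.05,dark=True):
    """c: world dial centre estimate; colour centroids -> polar about c; angles ccw world"""
    f=im.astype(float); R,G,B=f[...,0],f[...,1],f[...,2]
    H,W=R.shape; out={}
    u,v=proj(n,c); b=[int(u-28),int(v-28),int(u+28),int(v+28)]
    # rectify by homography from world plane z=.056 around c, 0.25mm px
    N=440;s=0.00025
    q=np.array([[c[0]+sx*.055,c[1]+sy*.055,c[2]] for sx,sy in((1,1),(1,-1),(-1,-1),(-1,1))])
    src=np.float32([proj(n,p) for p in q]); dst=np.float32([[0,0],[N,0],[N,N],[0,N]])
    M=cv2.getPerspectiveTransform(src,dst)
    return cv2.warpPerspective(im,M,(N,N),flags=cv2.INTER_CUBIC)
E
python3 - <<'E'
from h import *
for n,box in (("top",(230,195,275,235)),("side",(290,222,330,252))):
    im=cv2.imread(f"pics/{n}0.png")[:,:,::-1]; f=im.astype(int)
    R,G,B=f[...,0],f[...,1],f[...,2]
    x0,y0,x1,y1=box
    w=((R>150)&(G>150)&(B>150)).astype(np.uint8); m=np.zeros_like(w); m[y0:y1,x0:x1]=w[y0:y1,x0:x1]
    cs,_=cv2.findContours(m,cv2.RETR_EXTERNAL,cv2.CHAIN_APPROX_NONE); c=max(cs,key=cv2.contourArea)
    h=cv2.convexHull(c); e=cv2.fitEllipse(c); print(n,"ell",e, "hull ell",cv2.fitEllipse(h))
    P=onz(n,*e[0],.056); print(" centre",P)
    # hull points to plane, circle radii
    pts=np.array([onz(n,*p[0],.056) for p in h]); A=np.c_[2*pts[:,:2],np.ones(len(pts))]; s=np.linalg.lstsq(A,(pts[:,:2]**2).sum(1),rcond=None)[0]; print(" circ",s[:2],np.sqrt(s[2]+s[:2]@s[:2]))
    g=np.clip(G-np.maximum(R,B)-8,0,None); r=np.clip(R-np.maximum(G,B)-40,0,None)
    for nm,wt in(("g",g),("r",r)):
        u,v,s_=blob(wt,box); p=onz(n,u,v,.056); d=p-P; print(nm,round(u,2),round(v,2),s_,np.round(p,4),"r",np.hypot(d[0],d[1]),"ang",np.arctan2(d[1],d[0]))
E
```

```text
top ell ((251.8140869140625, 214.46315002441406), (24.825096130371094, 27.495153427124023), 61.91603469848633) hull ell ((251.54444885253906, 214.36912536621094), (25.55460548400879, 28.891094207763672), 75.74796295166016)
 centre [0.6144417  0.12542265 0.056     ]
 circ [0.61562537 0.12623107] 0.051546953093914535
g 250.85 222.76 92 [0.5818 0.1306 0.056 ] r 0.03309808910568503 ang 2.9844384140183235
r 240.08 211.8 1014 [0.6299 0.1666 0.056 ] r 0.044038533310828167 ang 1.2115250962781763
side ell ((313.10089111328125, 234.55508422851562), (21.795541763305664, 32.43981170654297), 63.3194580078125) hull ell ((313.86151123046875, 234.03598022460938), (23.01934051513672, 35.07852554321289), 66.75092315673828)
 centre [0.61266987 0.1118085  0.056     ]
 circ [0.61326275 0.10621673] 0.06778380427490664
g 319.79 238.21 24 [0.5842 0.1278 0.056 ] r 0.032703038253611205 ang 2.629649566637258
r 304.35 242.73 565 [0.6297 0.1645 0.056 ] r 0.0553576396586554 ang 1.2577001381464195
```

```bash
python3 - <<'E'
from h import *
c=np.array([.6155,.126,.056]); o=[]
for n in("top","side"):
    a=dial(n,cv2.imread(f"pics/{n}0.png"),c).copy()
    cv2.circle(a,(220,220),200,(255,0,255),1); cv2.drawMarker(a,(220,220),(0,255,255)); 
    # tester outlines
    o.append(a)
cv2.imwrite("pics/rect0.png",cv2.resize(np.hstack(o),(800,400)))
E
```

```text
(no output)
```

View pics/rect0.png

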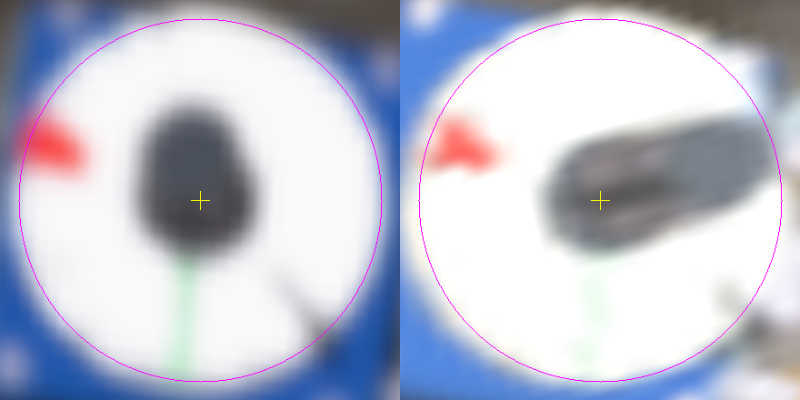

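```bash
python3 - <<'E'
from h import *
f=lambda x,y:(220+(x+.5)/6-.5,190+(y+.5)/6-.5)
g=lambda x,y:(280+(x+.5)/8-.5,195+(y+.5)/8-.5)
P={}
for nm,p,z in(("baseTR",(608,98),.014),("baseBR",(600,297),.014),("baseBL",(79,274),.014),("blockTR",(598,98),.048),("blkTL",(570,98),.048)):
    print("top",nm,np.round(onz("top",*f(*p),z),4))
for nm,p,z in(("base far robot-side",(582,165),.014),("base near robot-side",(318,545),.014),("base near far",(62,470),.014),("housing near far",(92,405),.045),("housing near robot",(315,465),.045),("housing slide robot",(413,335),.045),("handle top L near",(290,125),.099),("handle topR",(408,137),.099)):
    print("side",nm,np.round(onz("side",*g(*p),z),4))
E
```

```text
top baseTR [ 0.6433 -0.1281  0.014 ]
top baseBR [ 0.5099 -0.1071  0.014 ]
top baseBL [0.5602 0.2012 0.014 ]
top blockTR [ 0.626  -0.1193  0.048 ]
top blkTL [ 0.6279 -0.1025  0.048 ]
side base far robot-side [ 0.5114 -0.1025  0.014 ]
side base near robot-side [0.5666 0.2079 0.014 ]
side base near far [0.6883 0.1827 0.014 ]
side housing near far [0.6754 0.1739 0.045 ]
side housing near robot [0.5707 0.1935 0.045 ]
side housing slide robot [0.5511 0.0946 0.045 ]
side handle top L near [0.6256 0.0199 0.099 ]
side handle topR [0.5704 0.0185 0.099 ]
```

```bash
cat >> h.py <<'E'
def angles(n,im,c,zn=.060,verbose=True):
    c=np.asarray(c,float); res={}
    def pol(z,rmin,rmax,wf):
        cc=c.copy(); cc[2]=z
        a=dial(n,im,cc).astype(float); N=a.shape[0]
        js,is_=np.meshgrid(np.arange(N),np.arange(N))
        x=.055-(is_+.5)*.00025; y=.055-(js+.5)*.00025
        r=np.hypot(x,y); th=np.arctan2(y,x); w=wf(a)*((r>rmin)&(r<rmax)); return x,y,r,th,w
    G=lambda a:np.clip(a[...,1]-np.maximum(a[...,0],a[...,2])-6,0,None)
    Rr=lambda a:np.clip(a[...,0]-np.maximum(a[...,1],a[...,2])-40,0,None)
    for nm,z,r0,r1,wf in(("green",.056,.024,.045,G),("red",.056,.031,.047,Rr)):
        x,y,r,th,w=pol(z,r0,r1,wf); s=w.sum(); 
        if s>0:
            mx,my=(x*w).sum()/s,(y*w).sum()/s; res[nm]=np.arctan2(my,mx)
            if verbose: print(n,nm,"ang %.3f r %.4f mass %.0f"%(res[nm],np.hypot(mx,my),s))
    return res
E
python3 - <<'E'
from h import *
f=lambda x,y:(220+(x+.5)/6-.5,190+(y+.5)/6-.5)
print("handle top far/near end",onz("top",*f(372,83),.099),onz("top",*f(370,200),.045))
for c in([.6155,.126,.056],[.6165,.127,.056]):
  for n in("top","side"):
    im=cv2.imread(f"pics/{n}0.png")[:,:,::-1]; angles(n,im,c)
    # needle: profile of darkness vs angle on plane z=.060, r .034-.047
    cc=np.array(c); cc[2]=.060; a=dial(n,im,cc).astype(float).max(2)
    N=440; r=np.arange(.032,.047,.001)
    ths=np.linspace(-3.14,3.14,315); prof=[]
    for t in ths:
        px=(.055-r*np.sin(t))/.00025; py=(.055-r*np.cos(t))/.00025
        prof.append(cv2.remap(a.astype(np.float32),px.astype(np.float32)[None],py.astype(np.float32)[None],1).mean())
    prof=np.array(prof); k=np.where((ths<-1.6)&(ths>-3.0))[0]; 
    w=np.clip(np.median(prof[k])-12-prof[k],0,None); print(n,"needle",(ths[k]*w).sum()/w.sum(), ths[k][prof[k].argmin()], prof[k].min(),np.median(prof[k]))
E
```

```text
handle top far/near end [0.62390518 0.01544974 0.099     ] [0.57441927 0.0236918  0.045     ]
top green ang 3.012 r 0.0351 mass 18055
top red ang 1.231 r 0.0415 mass 189648
top needle -2.4093885117743494 -2.42 218.92116 249.85886
side green ang 3.077 r 0.0343 mass 6812
side red ang 1.216 r 0.0404 mass 168527
side needle -2.112484228177831 -1.62 228.10918 254.52396
top green ang 3.042 r 0.0347 mass 17744
top red ang 1.245 r 0.0408 mass 210219
top needle -2.4046892625617264 -2.4000000000000004 222.87083 250.13686
side green ang 3.111 r 0.0339 mass 6565
side red ang 1.231 r 0.0395 mass 172140
side needle -1.8564431699799726 -1.62 215.89447 254.75313
```

```bash
cat >> h.py <<'E'
from scipy.spatial.transform import Rotation as Ro
def tool():
    s=robot.observe(); q=s["orientation"]; return s,Ro.from_quat(np.r_[q[1:],q[0]])
E
python3 - <<'E'
from h import *
s,R=tool(); M=R.as_matrix(); print(np.round(M,3)); print("jaw yaw",np.arctan2(M[1,2],M[0,2]))
E
```

```text
[[-0.001  0.95   0.312]
 [ 0.002  0.312 -0.95 ]
 [-1.    -0.    -0.002]]
jaw yaw -1.2539363170153426
```

Emit:
move_arm(
  series=[
    {"gripper":1,"ty":0.02,"ax":-0.032},
    {"gripper":1,"ty":0.045,"ax":-0.072},
    {"gripper":1,"ty":0.046,"ax":-0.073},
    {"gripper":1,"ty":0.046,"ax":-0.073},
    {"gripper":1,"ty":0.046,"ax":-0.073},
  ],
)

```text
invalid input at $.series[0]: expected keys gripper, tx, ty, tz, ax, ay, az
```

Emit:
move_arm(
  series=[
    {"gripper":0.5,"ty":0.046,"ax":-0.073},
    {"gripper":0.2,"ty":0.046,"ax":-0.073},
    {"gripper":0.2,"ty":0.046,"ax":-0.073},
    {"gripper":0.2,"ty":0.046,"ax":-0.073},
    {"gripper":0.2,"ty":0.046,"ax":-0.073},
  ],
)

```text
invalid input at $.series[0]: expected keys gripper, tx, ty, tz, ax, ay, az
```

Emit:
move_arm(
  series=[
    {"gripper":0.2,"ty":0.046,"ax":-0.073},
    {"gripper":0.2,"ty":0.046,"ax":-0.073},
    {"gripper":0.2,"ty":0.046,"ax":-0.073},
    {"gripper":0.2,"ty":0.046,"ax":-0.073},
    {"gripper":0.2,"ty":0.046,"ax":-0.073},
  ],
)

```text
invalid input at $.series[0]: expected keys gripper, tx, ty, tz, ax, ay, az
```

Emit:
move_arm(
  series=[
    {"gripper":1,"tx":0,"ty":0.02,"tz":0,"ax":-0.032,"ay":0,"az":0},
    {"gripper":1,"tx":0,"ty":0.045,"tz":0,"ax":-0.072,"ay":0,"az":0},
    {"gripper":1,"tx":0,"ty":0.046,"tz":0,"ax":-0.073,"ay":0,"az":0},
    {"gripper":1,"tx":0,"ty":0.046,"tz":0,"ax":-0.073,"ay":0,"az":0},
    {"gripper":1,"tx":0,"ty":0.046,"tz":0,"ax":-0.073,"ay":0,"az":0},
  ],
)

```text
time: 0.6
eef_pos: [0.3807, -0.5049, 0.2556]
orientation: [0.633, 0.316, 0.632, -0.315]
force: [0.1, -0.8, -0.0]
grip_width: 0.998
```

Emit:
move_arm(
  series=[
    {"gripper":0.5,"tx":0,"ty":0.046,"tz":0,"ax":-0.075,"ay":0,"az":0},
    {"gripper":0.2,"tx":0,"ty":0.046,"tz":0,"ax":-0.075,"ay":0,"az":0},
    {"gripper":0.2,"tx":0,"ty":0.046,"tz":0,"ax":-0.075,"ay":0,"az":0},
    {"gripper":0.2,"tx":0,"ty":0.046,"tz":0,"ax":-0.075,"ay":0,"az":0},
    {"gripper":0.2,"tx":0,"ty":0.046,"tz":0,"ax":-0.075,"ay":0,"az":0},
  ],
)

```text
time: 1.1
eef_pos: [0.5408, -0.3413, 0.2556]
orientation: [0.681, 0.192, 0.68, -0.192]
force: [0.2, -0.7, -0.7]
grip_width: 0.604
```

Emit:
move_arm(
  series=[
    {"gripper":0.2,"tx":0,"ty":0.046,"tz":0,"ax":-0.075,"ay":0,"az":0},
    {"gripper":0.2,"tx":0,"ty":0.046,"tz":0,"ax":-0.075,"ay":0,"az":0},
    {"gripper":0.2,"tx":0,"ty":0.046,"tz":0,"ax":-0.075,"ay":0,"az":0},
    {"gripper":0.2,"tx":0,"ty":0.046,"tz":0,"ax":-0.075,"ay":0,"az":0},
    {"gripper":0.2,"tx":0,"ty":0.046,"tz":0,"ax":-0.075,"ay":0,"az":0},
  ],
)

```text
time: 1.6
eef_pos: [0.6297, -0.1306, 0.2556]
orientation: [0.705, 0.062, 0.704, -0.061]
force: [-0.6, 0.5, -0.1]
grip_width: 0.596
```

```bash
cat >> h.py <<'E'
def goto(p,yaw):
    """print tool-frame shift and ax to bring TCP to p with jaw yaw, tool down"""
    s,R=tool(); M=R.as_matrix(); d=M.T@(np.asarray(p)-s["eef_pos"]); y=np.arctan2(M[1,2],M[0,2])
    tilt=M.T@np.cross(M[:,0],[0,0,-1])
    print("t %.2f pos %s yaw %.3f shift(tool) %s ax %.3f (tilt fix %s) grip %.3f j7 %.2f"%(s["time"],np.round(s["eef_pos"],4),y,np.round(d,4),-(yaw-y),np.round(tilt,3),s["grip_width"],s["joint_positions"][6]), "F",np.round(s["force"],1))
E
python3 -c "
from h import *
goto([.616,.1265,.12],.56)"
```

```text
t 1.60 pos [ 0.6297 -0.1306  0.2556] yaw -0.175 shift(tool) [ 0.1359  0.2506 -0.0584] ax -0.735 (tilt fix [-0.     0.    -0.001]) grip 0.596 j7 -0.34 F [-0.6  0.5 -0.1]
```

Emit:
move_arm(
  series=[
    {"gripper":0.2,"tx":0,"ty":0.046,"tz":-0.011,"ax":0,"ay":0,"az":0},
    {"gripper":0.2,"tx":0,"ty":0.046,"tz":-0.011,"ax":0,"ay":0,"az":0},
    {"gripper":0.2,"tx":0,"ty":0.046,"tz":-0.011,"ax":0,"ay":0,"az":0},
    {"gripper":0.2,"tx":0,"ty":0.046,"tz":-0.011,"ax":0,"ay":0,"az":0},
    {"gripper":0.2,"tx":0,"ty":0.046,"tz":-0.011,"ax":0,"ay":0,"az":0},
  ],
)

```text
time: 2.1
eef_pos: [0.6152, 0.1056, 0.2557]
orientation: [0.704, 0.063, 0.704, -0.063]
force: [0.1, 0.2, -0.8]
grip_width: 0.602
```

Emit:
move_arm(
  series=[
    {"gripper":0.2,"tx":0.02,"ty":0,"tz":0,"ax":-0.147,"ay":0,"az":0},
    {"gripper":0.2,"tx":0.02,"ty":0,"tz":0,"ax":-0.147,"ay":0,"az":0},
    {"gripper":0.2,"tx":0.02,"ty":0,"tz":0,"ax":-0.147,"ay":0,"az":0},
    {"gripper":0.2,"tx":0.02,"ty":0,"tz":0,"ax":-0.147,"ay":0,"az":0},
    {"gripper":0.2,"tx":0.02,"ty":0,"tz":0,"ax":-0.147,"ay":0,"az":0},
  ],
)

```text
time: 2.6
eef_pos: [0.6156, 0.1038, 0.1549]
orientation: [0.679, -0.196, 0.679, 0.197]
force: [-0.2, 0.5, 0.5]
grip_width: 0.602
```

```bash
python3 - <<'E'
from h import *
goto([.616,.1265,.079],.56)
for n in("side","top"):
    im=robot.grab_frame(n); cv2.imwrite(f"pics/{n}1.png",im[:,:,::-1])
a=cv2.imread("pics/side1.png")[170:270,260:380]; b=cv2.imread("pics/top1.png")[150:250,200:320]
cv2.imwrite("pics/c1.png",cv2.resize(np.hstack([a,b]),(800,333),interpolation=cv2.INTER_CUBIC))
E
```

```text
t 2.60 pos [0.6156 0.1038 0.1549] yaw 0.563 shift(tool) [0.0759 0.0189 0.0125] ax 0.003 (tilt fix [-0.     0.    -0.001]) grip 0.602 j7 -0.19 F [-0.2  0.5  0.5]
```

View pics/c1.png

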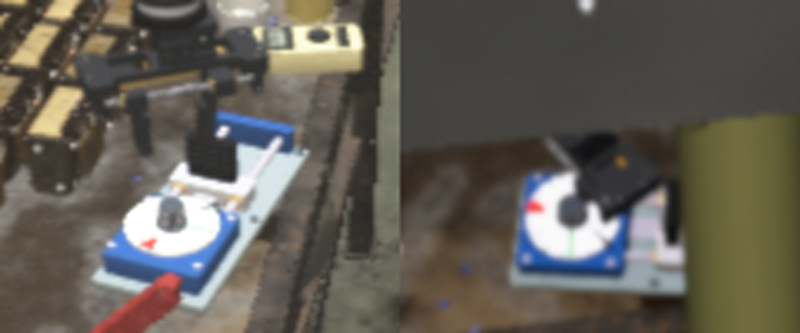

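The side crop shows the jaws above and behind the knob, at about (172,212). The top crop shows the dial free and unchanged. Next I'll centre over the knob and lower the jaws.

Emit:
move_arm(
  series=[
    {"gripper":0.2,"tx":0,"ty":0.019,"tz":0.0125,"ax":0,"ay":0,"az":0},
    {"gripper":0.2,"tx":0.025,"ty":0,"tz":0,"ax":0,"ay":0,"az":0},
    {"gripper":0.2,"tx":0.025,"ty":0,"tz":0,"ax":0,"ay":0,"az":0},
    {"gripper":0.2,"tx":0.016,"ty":0,"tz":0,"ax":0,"ay":0,"az":0},
    {"gripper":0.2,"tx":0.008,"ty":0,"tz":0,"ax":0,"ay":0,"az":0},
  ],
)

```text
time: 3.2
eef_pos: [0.6162, 0.1249, 0.0809]
orientation: [0.68, -0.193, 0.681, 0.193]
force: [-0.1, 0.1, -0.6]
grip_width: 0.601
```

```bash
python3 - <<'E'
from h import *
goto([.616,.1265,.079],.56); print(tool()[0]["joint_positions"].round(2))
for n in("side",):
    im=robot.grab_frame(n); cv2.imwrite(f"pics/{n}2.png",im[:,:,::-1])
a=cv2.imread("pics/side2.png")[190:265,270:370]
cv2.imwrite("pics/c2.png",cv2.resize(a,(800,600),interpolation=cv2.INTER_CUBIC))
E
```

```text
t 3.20 pos [0.6162 0.1249 0.0809] yaw 0.553 shift(tool) [0.0019 0.0014 0.0007] ax -0.007 (tilt fix [ 0.    -0.001 -0.   ]) grip 0.601 j7 -0.28 F [-0.1  0.1 -0.6]
[-0.01  0.96 -0.48  1.66  0.65  0.68 -0.28]
```

View pics/c2.png

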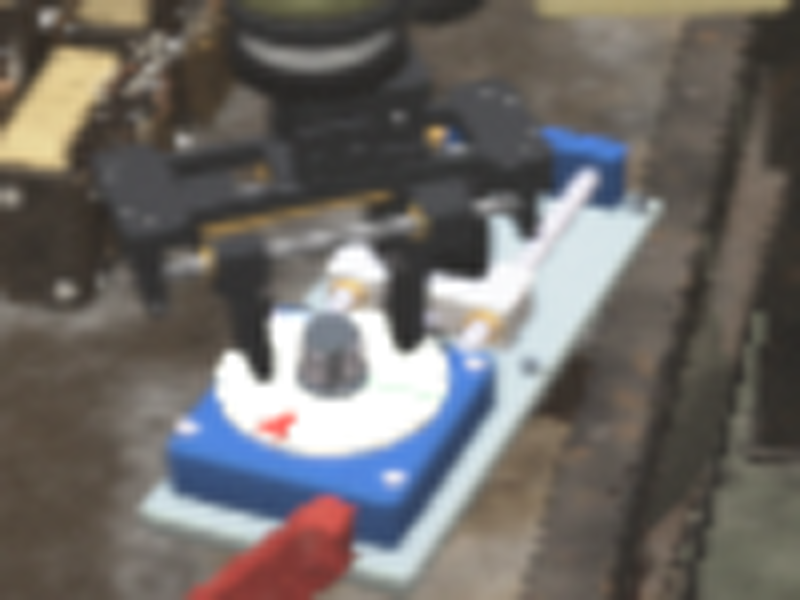

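```bash
python3 - <<'E'
from h import *
f=lambda x,y:(220+(x+.5)/6-.5,190+(y+.5)/6-.5)
g=lambda x,y:(280+(x+.5)/8-.5,195+(y+.5)/8-.5)
# knob silhouettes: dark inside the white disc
for n,box,cc in(("top",(244,203,260,222),(252,214)),("side",(304,226,319,242),(311,234))):
    im=cv2.imread(f"pics/{n}0.png"); x0,y0,x1,y1=box; m=((im.max(2)<165)).astype(np.uint8); k=np.zeros_like(m); k[y0:y1,x0:x1]=m[y0:y1,x0:x1]
    nl,l,st,ce=cv2.connectedComponentsWithStats(k); i=1+st[1:,4].argmax(); print(n,st[i],ce[i], "on z=.069",onz(n,*ce[i],.069))
# proj of model knob centre, per camera
c=np.array([.616,.1265]); 
for n in("top","side"): print(n,proj(n,[*c,.069]),proj(n,[*c,.056]),proj(n,[*c,.082]))
a,d=ray("top",*(251.6,213)),ray("side",*(311,234))
E
```

```text
top [247 209   9  10  71] [251.15492958 213.38028169] on z=.069 [0.61222316 0.12648405 0.069     ]
side [307 229   9  11  71] [311.04225352 234.33802817] on z=.069 [0.61493637 0.12935228 0.069     ]
top [251.09396175 212.44283492] [251.48936679 214.10837447] [250.69336233 210.75541538]
side [310.963898   233.83128671] [311.09853996 236.84336796] [310.82803715 230.79193751]
```

```bash
python3 -c "
from h import *
goto([.6153,.127,.079],.56)"
```

```text
t 3.25 pos [0.6159 0.1247 0.0803] yaw 0.553 shift(tool) [0.0013 0.0023 0.0007] ax -0.007 (tilt fix [ 0.    -0.002 -0.   ]) grip 0.598 j7 -0.28 F [-0.3 -0.6 -0.1]
```

Emit:
move_arm(
  series=[
    {"gripper":0.2,"tx":0.001,"ty":0.002,"tz":0.0005,"ax":0,"ay":0,"az":0},
    {"gripper":-0.2,"tx":0,"ty":0,"tz":0,"ax":0,"ay":0,"az":0},
    {"gripper":-0.6,"tx":0,"ty":0,"tz":0,"ax":0,"ay":0,"az":0},
    {"gripper":-0.6,"tx":0,"ty":0,"tz":0,"ax":0,"ay":0,"az":0},
    {"gripper":-0.6,"tx":0,"ty":0,"tz":0,"ax":0,"ay":0,"az":0},
  ],
)

```text
time: 3.75
eef_pos: [0.6161, 0.1262, 0.0814]
orientation: [0.68, -0.193, 0.68, 0.193]
force: [-1.6, -0.0, 3.4]
grip_width: 0.333
```

```bash
python3 -c "
from h import *
goto([.6153,.127,.079],.56)"
```

```text
t 3.75 pos [0.6161 0.1262 0.0814] yaw 0.554 shift(tool) [ 0.0024  0.0011 -0.0003] ax -0.006 (tilt fix [-0.  0.  0.]) grip 0.333 j7 -0.29 F [-1.6 -0.   3.4]
```

Emit:
move_arm(
  series=[
    {"gripper":-0.6,"tx":0,"ty":0,"tz":0,"ax":-0.08,"ay":0,"az":0},
    {"gripper":-0.6,"tx":0,"ty":0,"tz":0,"ax":-0.12,"ay":0,"az":0},
    {"gripper":-0.6,"tx":0,"ty":0,"tz":0,"ax":-0.12,"ay":0,"az":0},
    {"gripper":-0.6,"tx":0,"ty":0,"tz":0,"ax":-0.12,"ay":0,"az":0},
    {"gripper":-0.6,"tx":0,"ty":0,"tz":0,"ax":-0.12,"ay":0,"az":0},
  ],
)

```text
time: 4.25
eef_pos: [0.6161, 0.1262, 0.0814]
orientation: [0.6, -0.375, 0.599, 0.375]
force: [-0.3, -0.8, 3.2]
grip_width: 0.333
```

Emit:
move_arm(
  series=[
    {"gripper":-0.6,"tx":0,"ty":0,"tz":0,"ax":-0.12,"ay":0,"az":0},
    {"gripper":-0.6,"tx":0,"ty":0,"tz":0,"ax":-0.1,"ay":0,"az":0},
    {"gripper":-0.6,"tx":0,"ty":0,"tz":0,"ax":-0.06,"ay":0,"az":0},
    {"gripper":-0.6,"tx":0,"ty":0,"tz":0,"ax":0,"ay":0,"az":0},
    {"gripper":-0.6,"tx":0,"ty":0,"tz":0,"ax":0,"ay":0,"az":0},
  ],
)

```text
time: 4.75
eef_pos: [0.6161, 0.1263, 0.0814]
orientation: [0.543, -0.454, 0.542, 0.454]
force: [-1.8, -1.0, 5.1]
grip_width: 0.331
```

```bash
python3 - <<'E'
from h import *
goto([.6153,.127,.079],1.40); print(tool()[0]["joint_positions"].round(2))
for n in("side","top"):
    im=robot.grab_frame(n); cv2.imwrite(f"pics/{n}3.png",im[:,:,::-1])
    angles(n,im,[.616,.1265,.056])
a=cv2.imread("pics/side3.png")[190:265,270:370]; b=cv2.imread("pics/top3.png")[175:250,210:310]
cv2.imwrite("pics/c3.png",cv2.resize(np.hstack([a,b]),(800,300),interpolation=cv2.INTER_CUBIC))
E
```

```text
t 4.75 pos [0.6161 0.1263 0.0814] yaw 1.393 shift(tool) [0.0024 0.0009 0.0006] ax -0.007 (tilt fix [ 0.    -0.     0.001]) grip 0.331 j7 0.40 F [-1.8 -1.   5.1]
[ 0.09  1.01 -0.69  1.66  0.85  0.8   0.4 ]
side green ang -2.316 r 0.0387 mass 29051
side red ang 2.107 r 0.0399 mass 149319
top green ang -2.423 r 0.0317 mass 5108
top red ang 2.082 r 0.0411 mass 160767
```

View pics/c3.png

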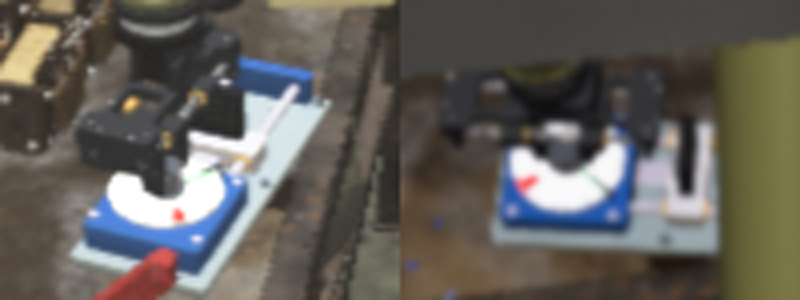

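```bash
python3 - <<'E'
from h import *
o=[]
for n in("top","side"):
    im=cv2.imread(f"pics/{n}3.png")
    a=dial(n,im,np.array([.616,.1265,.056])).copy(); o.append(a[120:440])
cv2.imwrite("pics/rect3.png",cv2.resize(np.hstack(o),(800,291)))
E
```

```text
(no output)
```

View pics/rect3.png

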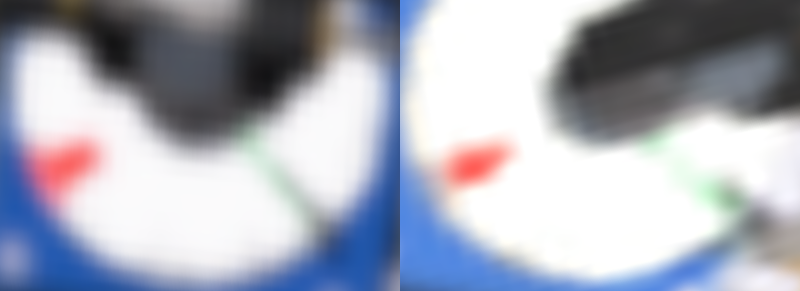

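```bash
cat >> h.py <<'E'
def ringprof(n,ims,c,z,r,t0,t1,chan):
    cc=np.array([c[0],c[1],z]); a=np.mean([dial(n,im,cc).astype(np.float32) for im in ims],0)
    ths=np.arange(t0,t1,.01); px=((.055-r*np.sin(ths))/.00025-.5).astype(np.float32)[None]; py=((.055-r*np.cos(ths))/.00025-.5).astype(np.float32)[None]
    v=cv2.remap(a,px,py,1)[0]
    s=v[:,1]-.5*(v[:,0]+v[:,2]) if chan=="g" else 255-v.mean(1)
    if chan=="n": s=255-v.max(1)
    s=np.clip(s-np.percentile(s,40)-0.15*(s.max()-np.percentile(s,40)),0,None); k=s.argmax(); m=np.abs(ths-ths[k])<.25
    return (ths[m]*s[m]).sum()/s[m].sum(), s.max()
E
python3 - <<'E'
from h import *
T0=[cv2.imread("pics/top0.png")[:,:,::-1],cv2.imread("pics/top1.png")[:,:,::-1]]
T3=[cv2.imread("pics/top3.png")[:,:,::-1]]
print(np.abs(T0[0][195:235,230:275].astype(int)-T3[0][195:235,230:275]).max())
for c in([.6155,.126],[.6165,.127]):
    print(c)
    for r in(.022,.026,.030,.033,.036,.039,.042,.045,.047):
        print(r,"n0 %.3f %.0f"%ringprof("top",T0,c,.060,r,-2.9,-1.9,"n"),"g3 %.3f %.0f"%ringprof("top",T3,c,.056,r,-2.9,-1.9,"g"),"n3 %.3f %.0f"%ringprof("top",T3,c,.060,r,-2.9,-1.9,"n"),"g0 %.3f %.0f"%ringprof("top",T0[:1],c,.056,r,2.6,3.6,"g"))
E
```

```text
223
[0.6155, 0.126]
0.022 n0 -2.841 6 g3 -2.392 15 n3 -1.993 65 g0 2.970 21
0.026 n0 -1.943 3 g3 -2.415 14 n3 -1.958 16 g0 2.989 21
0.03 n0 -1.956 24 g3 -2.415 14 n3 -2.422 17 g0 2.999 18
0.033 n0 -1.958 49 g3 -2.429 14 n3 -2.417 25 g0 3.004 17
0.036 n0 -1.962 60 g3 -2.432 12 n3 -2.424 32 g0 3.012 18
0.039 n0 -1.960 52 g3 -2.440 11 n3 -2.421 35 g0 3.017 20
0.042 n0 -1.948 33 g3 -2.441 10 n3 -2.422 37 g0 3.017 22
0.045 n0 -2.413 40 g3 -2.457 8 n3 -2.424 46 g0 3.016 25
0.047 n0 -2.417 46 g3 -2.460 6 n3 -2.429 49 g0 3.017 23
[0.6165, 0.127]
0.022 n0 -2.844 6 g3 -2.372 15 n3 -2.002 82 g0 3.018 20
0.026 n0 -2.403 2 g3 -2.405 14 n3 -1.975 35 g0 3.032 21
0.03 n0 -1.951 19 g3 -2.415 14 n3 -2.417 12 g0 3.036 18
0.033 n0 -1.957 44 g3 -2.417 14 n3 -2.415 22 g0 3.037 18
0.036 n0 -1.965 61 g3 -2.430 13 n3 -2.420 29 g0 3.040 18
0.039 n0 -1.965 63 g3 -2.430 11 n3 -2.419 35 g0 3.044 19
0.042 n0 -1.955 46 g3 -2.439 11 n3 -2.420 35 g0 3.044 22
0.045 n0 -2.410 34 g3 -2.444 8 n3 -2.420 43 g0 3.041 23
0.047 n0 -2.412 41 g3 -2.455 7 n3 -2.423 46 g0 3.040 25
```

The top view has the green line, about (245,135) to (310,222), running into the needle at about (325,235). Measured on rays, green is at −2.41 and the needle at −2.415 rad. I'll release and lift.

Emit:
move_arm(
  series=[
    {"gripper":0.0,"tx":0,"ty":0,"tz":0,"ax":0,"ay":0,"az":0},
    {"gripper":0.2,"tx":0,"ty":0,"tz":0,"ax":0,"ay":0,"az":0},
    {"gripper":0.2,"tx":-0.015,"ty":0,"tz":0,"ax":0,"ay":0,"az":0},
    {"gripper":0.2,"tx":-0.03,"ty":0,"tz":0,"ax":0,"ay":0,"az":0},
    {"gripper":0.2,"tx":-0.03,"ty":0,"tz":0,"ax":0,"ay":0,"az":0},
  ],
)

```text
time: 5.35
eef_pos: [0.6157, 0.1265, 0.157]
orientation: [0.542, -0.454, 0.542, 0.454]
force: [0.4, 0.7, 0.3]
grip_width: 0.601
```

```bash
python3 - <<'E'
from h import *
goto([.598,.0205,.155],1.40)
T=[]
for n in("top","side"):
    im=robot.grab_frame(n); cv2.imwrite(f"pics/{n}4.png",im[:,:,::-1]); T.append(im)
    angles(n,im,[.6163,.127,.056])
for r in(.022,.026,.030,.036,.042,.047):
    print(r,*["%s g %.3f %.0f n %.3f %.0f"%(n,*ringprof(n,[im],[.6163,.127],.056,r,-2.8,-2.1,"g"),*ringprof(n,[im],[.6163,.127],.060,r,-2.8,-2.1,"n")) for n,im in zip(("top","side"),T)])
o=[dial(n,im,np.array([.6163,.127,.056])) for n,im in zip(("top","side"),T)]
cv2.imwrite("pics/rect4.png",cv2.resize(np.hstack(o),(800,400))[:,:,::-1])
a=cv2.imread("pics/side4.png")[170:270,260:380]; b=cv2.imread("pics/top4.png")[160:260,210:330]
cv2.imwrite("pics/c4.png",cv2.resize(np.hstack([a,b]),(800,333),interpolation=cv2.INTER_CUBIC))
E
```

```text
t 5.35 pos [0.6157 0.1265 0.157 ] yaw 1.394 shift(tool) [ 0.002  -0.0012 -0.1075] ax -0.006 (tilt fix [ 0.     0.    -0.001]) grip 0.601 j7 0.47 F [0.4 0.7 0.3]
top green ang -2.418 r 0.0321 mass 5903
top red ang 2.094 r 0.0409 mass 166737
side green ang -2.314 r 0.0386 mass 27272
side red ang 2.121 r 0.0397 mass 146285
0.022 top g -2.387 11 n -2.438 10 side g -2.310 14 n -2.144 24
0.026 top g -2.411 12 n -2.425 10 side g -2.303 8 n -2.499 2
0.03 top g -2.410 14 n -2.419 13 side g -2.327 11 n -2.494 2
0.036 top g -2.427 13 n -2.416 27 side g -2.338 14 n -2.380 7
0.042 top g -2.432 10 n -2.417 35 side g -2.311 34 n -2.344 50
0.047 top g -2.455 6 n -2.420 47 side g -2.292 27 n -2.354 59
```

View pics/rect4.png

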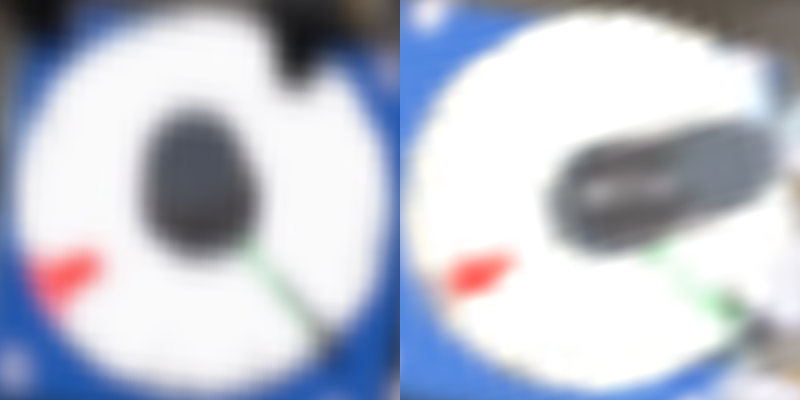

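View pics/c4.png

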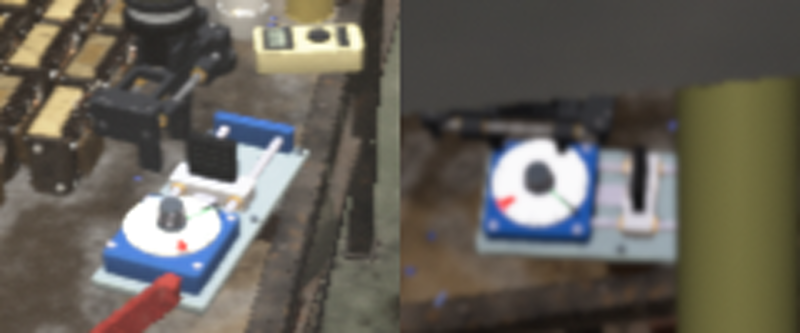

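The dial stayed put after release: the top view gives green at −2.41 and the needle at −2.418. The side view agrees to about 0.02 once its ~3 mm calibration offset is allowed for. Next I'll go over the handle.

Emit:
move_arm(
  series=[
    {"gripper":0.2,"tx":0,"ty":0,"tz":-0.03,"ax":0,"ay":0,"az":0},
    {"gripper":0.2,"tx":0,"ty":-0.001,"tz":-0.04,"ax":-0.006,"ay":0,"az":0},
    {"gripper":0.2,"tx":0,"ty":0,"tz":-0.037,"ax":0,"ay":0,"az":0},
    {"gripper":0.2,"tx":0,"ty":0,"tz":0,"ax":0,"ay":0,"az":0},
    {"gripper":0.2,"tx":0,"ty":0,"tz":0,"ax":0,"ay":0,"az":0},
  ],
)

```text
time: 5.95
eef_pos: [0.5983, 0.0198, 0.1558]
orientation: [0.541, -0.455, 0.541, 0.455]
force: [0.2, 0.4, 0.7]
grip_width: 0.6
```

```bash
python3 - <<'E'
from h import *
goto([.598,.0205,.083],1.40)
for n in("top","side"):
    im=robot.grab_frame(n); cv2.imwrite(f"pics/{n}5.png",im[:,:,::-1])
a=cv2.imread("pics/side5.png")[170:270,260:380]; b=cv2.imread("pics/top5.png")[160:260,210:330]
cv2.imwrite("pics/c5.png",cv2.resize(np.hstack([a,b]),(800,333),interpolation=cv2.INTER_CUBIC))
E
```

```text
t 5.95 pos [0.5983 0.0198 0.1558] yaw 1.398 shift(tool) [0.0728 0.0004 0.0007] ax -0.002 (tilt fix [-0. -0. -0.]) grip 0.600 j7 0.59 F [0.2 0.4 0.7]
```

View pics/c5.png

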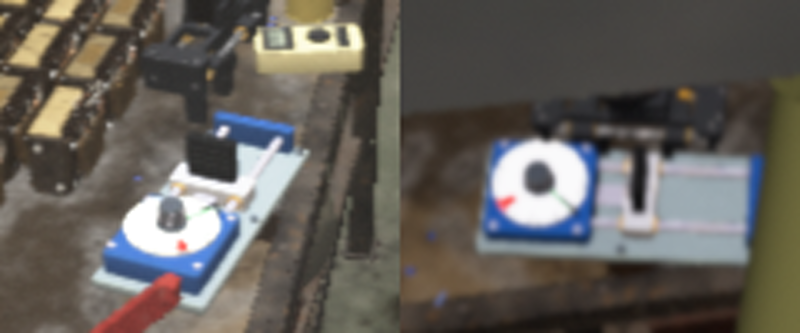

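The jaws straddle the handle: the handle is at about (640,180) in the top crop, with the fingers either side. Lowering now, then closing.

Emit:
move_arm(
  series=[
    {"gripper":0.3,"tx":0.015,"ty":0,"tz":0,"ax":0,"ay":0,"az":0},
    {"gripper":0.3,"tx":0.02,"ty":0,"tz":0,"ax":0,"ay":0,"az":0},
    {"gripper":0.3,"tx":0.02,"ty":0,"tz":0,"ax":0,"ay":0,"az":0},
    {"gripper":0.3,"tx":0.012,"ty":0,"tz":0,"ax":0,"ay":0,"az":0},
    {"gripper":0.3,"tx":0.006,"ty":0,"tz":0,"ax":0,"ay":0,"az":0},
  ],
)

```text
time: 6.55
eef_pos: [0.5975, 0.0217, 0.081]
orientation: [0.54, -0.455, 0.541, 0.456]
force: [-0.1, -0.0, 0.1]
grip_width: 0.65
```

Emit:
move_arm(
  series=[
    {"gripper":0,"tx":0,"ty":0,"tz":0,"ax":0,"ay":0,"az":0},
    {"gripper":-0.4,"tx":0,"ty":0,"tz":0,"ax":0,"ay":0,"az":0},
    {"gripper":-1,"tx":0,"ty":0,"tz":0,"ax":0,"ay":0,"az":0},
    {"gripper":-1,"tx":0,"ty":0,"tz":0,"ax":0,"ay":0,"az":0},
    {"gripper":-1,"tx":0,"ty":0,"tz":0,"ax":0,"ay":0,"az":0},
  ],
)

```text
time: 7.05
eef_pos: [0.5987, 0.0208, 0.0832]
orientation: [0.541, -0.456, 0.541, 0.455]
force: [-0.2, -0.0, -0.1]
grip_width: 0.22
```

```bash
cat > v.py <<'E'
import sys
from h import *
k=sys.argv[1]; goto([.598,.0205,.083],1.40)
T=[]
for n in("top","side"):
    im=robot.grab_frame(n); cv2.imwrite(f"pics/{n}{k}.png",im[:,:,::-1]); T.append(im); angles(n,im,[.6163,.127,.056])
o=[dial(n,im,np.array([.6163,.127,.056])) for n,im in zip(("top","side"),T)]
r=cv2.resize(np.hstack(o),(800,400))[:,:,::-1]
c=cv2.resize(np.hstack([T[1][190:265,260:410],T[0][175:250,200:350]]),(800,200),interpolation=cv2.INTER_CUBIC)[:,:,::-1]
cv2.imwrite(f"pics/v{k}.png",np.vstack([r,c]))
E
python3 v.py 6
```

```text
t 7.05 pos [0.5987 0.0208 0.0832] yaw 1.400 shift(tool) [ 0.0002  0.0006 -0.0004] ax -0.000 (tilt fix [-0.     0.     0.001]) grip 0.220 j7 0.50 F [-0.2 -0.  -0.1]
top green ang -2.416 r 0.0316 mass 5850
top red ang 2.094 r 0.0409 mass 167696
side green ang -2.313 r 0.0385 mass 27593
side red ang 2.120 r 0.0397 mass 147850
```

View pics/v6.png

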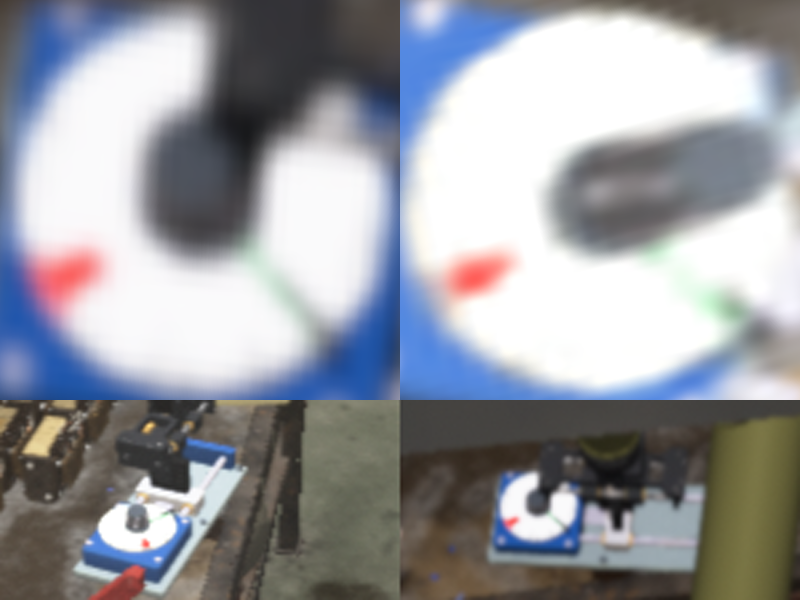

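The grip was still closing at 19 mm. I'll let it finish.

Emit:
move_arm(
  series=[
    {"gripper":-1,"tx":0,"ty":0,"tz":0,"ax":0,"ay":0,"az":0},
    {"gripper":-1,"tx":0,"ty":0,"tz":0,"ax":0,"ay":0,"az":0},
    {"gripper":-1,"tx":0,"ty":0,"tz":0,"ax":0,"ay":0,"az":0},
    {"gripper":-1,"tx":0,"ty":0,"tz":0,"ax":0,"ay":0,"az":0},
    {"gripper":-1,"tx":0,"ty":0,"tz":0,"ax":0,"ay":0,"az":0},
  ],
)

```text
time: 7.65
eef_pos: [0.5985, 0.0198, 0.0831]
orientation: [0.541, -0.456, 0.541, 0.455]
force: [-0.8, -3.1, 5.2]
grip_width: 0.18
```

```bash
python3 -c "
from h import *
goto([.598,.0205,.083],1.40)"
```

```text
t 7.65 pos [0.5985 0.0198 0.0831] yaw 1.400 shift(tool) [0.0001 0.0006 0.0006] ax -0.000 (tilt fix [-0.    -0.002  0.001]) grip 0.180 j7 0.50 F [-0.8 -3.1  5.2]
```

Emit:
move_arm(
  series=[
    {"gripper":-1,"tx":0,"ty":0,"tz":-0.006,"ax":0,"ay":0,"az":0},
    {"gripper":-1,"tx":0,"ty":0,"tz":-0.01,"ax":0,"ay":0,"az":0},
    {"gripper":-1,"tx":0,"ty":0,"tz":-0.01,"ax":0,"ay":0,"az":0},
    {"gripper":-1,"tx":0,"ty":0,"tz":-0.008,"ax":0,"ay":0,"az":0},
    {"gripper":-1,"tx":0,"ty":0,"tz":-0.004,"ax":0,"ay":0,"az":0},
  ],
)

```text
time: 8.15
eef_pos: [0.5934, -0.0106, 0.0831]
orientation: [0.544, -0.454, 0.536, 0.458]
force: [3.3, 10.0, -5.3]
grip_width: 0.179
```

Emit:
move_arm(
  series=[
    {"gripper":-1,"tx":0,"ty":0,"tz":0,"ax":0,"ay":0,"az":0},
    {"gripper":-1,"tx":0,"ty":0,"tz":0,"ax":0,"ay":0,"az":0},
    {"gripper":-1,"tx":0,"ty":0,"tz":0,"ax":0,"ay":0,"az":0},
    {"gripper":-1,"tx":0,"ty":0,"tz":0,"ax":0,"ay":0,"az":0},
    {"gripper":-1,"tx":0,"ty":0,"tz":0,"ax":0,"ay":0,"az":0},
  ],
)

```text
time: 8.65
eef_pos: [0.5935, -0.0101, 0.0831]
orientation: [0.544, -0.455, 0.536, 0.459]
force: [3.0, 9.6, -3.6]
grip_width: 0.178
```

```bash
python3 v.py 7
```

```text
t 8.65 pos [ 0.5935 -0.0101  0.0831] yaw 1.404 shift(tool) [0.0005 0.0006 0.0309] ax 0.004 (tilt fix [-0.     0.011  0.002]) grip 0.178 j7 0.55 F [ 3.   9.6 -3.6]
top green ang -2.408 r 0.0354 mass 15828
top red ang 2.094 r 0.0409 mass 168170
side green ang -2.331 r 0.0338 mass 7950
side red ang 2.121 r 0.0397 mass 149054
```

View pics/v7.png

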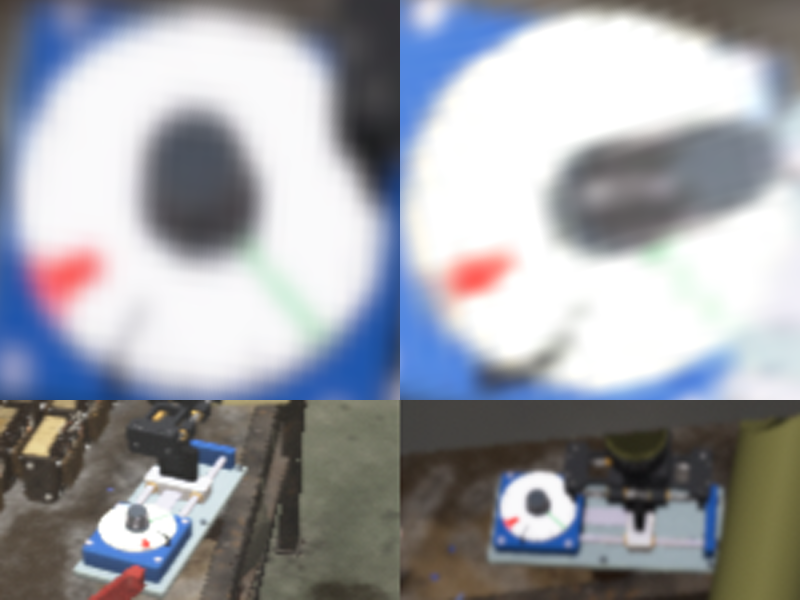

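Green is now uncovered at −2.408, so the zero holds to about 0.01 rad. The needle is near (115,350) in the rectified top view, or 2.63 rad, and red is at 2.09. About 13 mm of pull remains. I'll take 11 mm first.

Emit:
move_arm(
  series=[
    {"gripper":-1,"tx":0,"ty":0,"tz":-0.004,"ax":0,"ay":0,"az":0},
    {"gripper":-1,"tx":0,"ty":0,"tz":-0.004,"ax":0,"ay":0,"az":0},
    {"gripper":-1,"tx":0,"ty":0,"tz":-0.003,"ax":0,"ay":0,"az":0},
    {"gripper":-1,"tx":0,"ty":0,"tz":0,"ax":0,"ay":0,"az":0},
    {"gripper":-1,"tx":0,"ty":0,"tz":0,"ax":0,"ay":0,"az":0},
  ],
)

```text
time: 9.25
eef_pos: [0.5918, -0.0202, 0.0831]
orientation: [0.544, -0.455, 0.536, 0.459]
force: [2.7, 11.3, -4.3]
grip_width: 0.179
```

```bash
python3 v.py 8; python3 - <<'E'
from h import *
for k in(7,8):
  for n in("top","side"):
    im=cv2.imread(f"pics/{n}{k}.png")[:,:,::-1]
    for r in(.034,.040,.045): print(k,n,r,"needle %.3f %.0f"%ringprof(n,[im],[.6163,.127],.060,r,2.3,3.0,"n"))
E
```

```text
t 9.25 pos [ 0.5918 -0.0202  0.0831] yaw 1.404 shift(tool) [0.0007 0.0007 0.0411] ax 0.004 (tilt fix [-0.     0.013  0.003]) grip 0.179 j7 0.56 F [ 2.7 11.3 -4.3]
top green ang -2.407 r 0.0354 mass 15909
top red ang 2.091 r 0.0411 mass 163743
side green ang -2.326 r 0.0336 mass 7798
side red ang 2.152 r 0.0392 mass 189298
7 top 0.034 needle 2.677 10
7 top 0.04 needle 2.687 17
7 top 0.045 needle 2.682 21
7 side 0.034 needle 2.814 17
7 side 0.04 needle 2.785 22
7 side 0.045 needle 2.764 52
8 top 0.034 needle 2.345 20
8 top 0.04 needle 2.338 35
8 top 0.045 needle 2.333 43
8 side 0.034 needle 2.347 13
8 side 0.04 needle 2.348 21
8 side 0.045 needle 2.331 45
```

View pics/v8.png

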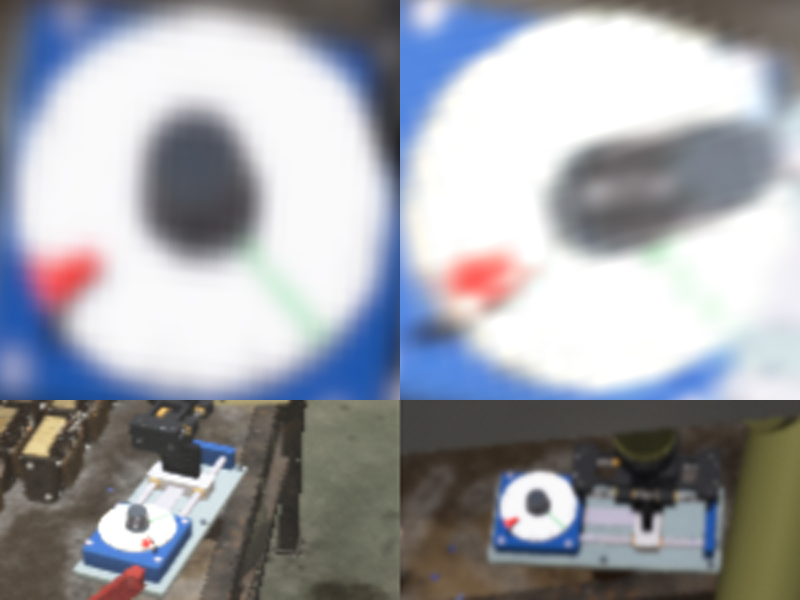

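The needle is now at the near edge of the red band, at about 2.26 rad. The band's middle is at 2.09, so 4 mm more is needed.

Emit:
move_arm(
  series=[
    {"gripper":-1,"tx":0,"ty":0,"tz":-0.002,"ax":0,"ay":0,"az":0},
    {"gripper":-1,"tx":0,"ty":0,"tz":-0.002,"ax":0,"ay":0,"az":0},
    {"gripper":-1,"tx":0,"ty":0,"tz":0,"ax":0,"ay":0,"az":0},
    {"gripper":-1,"tx":0,"ty":0,"tz":0,"ax":0,"ay":0,"az":0},
    {"gripper":-1,"tx":0,"ty":0,"tz":0,"ax":0,"ay":0,"az":0},
  ],
)

```text
time: 9.85
eef_pos: [0.5913, -0.0237, 0.0832]
orientation: [0.544, -0.455, 0.535, 0.459]
force: [3.6, 11.6, -4.6]
grip_width: 0.178
```

```bash
python3 v.py 9; python3 - <<'E'
from h import *
for k in(8,9):
  for n in("top","side"):
    im=cv2.imread(f"pics/{n}{k}.png")[:,:,::-1]
    o=[]
    for r in(.034,.040,.044,.047):
        cc=np.array([.6163,.127,.060]); a=dial(n,im,cc).astype(np.float32); ths=np.arange(1.6,2.7,.05)
        px=((.055-r*np.sin(ths))/.00025-.5).astype(np.float32)[None]; py=((.055-r*np.cos(ths))/.00025-.5).astype(np.float32)[None]
        v=cv2.remap(a,px,py,1)[0]; print(k,n,r,"max",v.max(1).astype(int).tolist())
E
```

```text
t 9.85 pos [ 0.5913 -0.0237  0.0832] yaw 1.405 shift(tool) [0.0008 0.0007 0.0447] ax 0.005 (tilt fix [-0.     0.013  0.003]) grip 0.178 j7 0.57 F [ 3.6 11.6 -4.6]
top green ang -2.406 r 0.0355 mass 15725
top red ang 2.096 r 0.0414 mass 115971
side green ang -2.330 r 0.0337 mass 8006
side red ang 2.114 r 0.0392 mass 145626
8 top 0.034 max [251, 251, 251, 250, 250, 250, 250, 250, 250, 248, 245, 241, 233, 227, 227, 232, 241, 247, 249, 251, 251, 251]
8 top 0.04 max [250, 250, 250, 251, 250, 250, 250, 250, 250, 248, 246, 238, 221, 209, 209, 222, 237, 246, 249, 251, 251, 251]
8 top 0.044 max [246, 246, 246, 248, 247, 246, 245, 245, 248, 249, 244, 238, 221, 202, 203, 219, 241, 245, 248, 249, 250, 250]
8 top 0.047 max [235, 237, 239, 241, 240, 234, 227, 233, 238, 236, 240, 234, 213, 191, 184, 208, 228, 242, 243, 245, 246, 248]
8 side 0.034 max [255, 255, 255, 255, 255, 255, 255, 255, 255, 255, 255, 255, 253, 249, 242, 239, 248, 255, 255, 255, 255, 255]
8 side 0.04 max [255, 255, 255, 255, 255, 255, 255, 255, 255, 255, 255, 255, 254, 246, 234, 231, 243, 252, 254, 255, 255, 255]
8 side 0.044 m
[... 559 characters left out ...]
1, 219, 218, 226, 235, 242, 245, 247, 248, 249, 249, 250, 250]
9 top 0.047 max [235, 237, 239, 241, 240, 233, 226, 227, 227, 216, 208, 205, 216, 233, 238, 243, 241, 244, 244, 245, 246, 248]
9 side 0.034 max [255, 255, 255, 255, 255, 255, 255, 255, 255, 253, 243, 236, 237, 246, 255, 255, 255, 255, 255, 255, 255, 255]
9 side 0.04 max [255, 255, 255, 255, 255, 255, 255, 255, 255, 251, 241, 225, 224, 241, 255, 255, 255, 255, 255, 255, 255, 255]
9 side 0.044 max [255, 255, 255, 255, 255, 254, 254, 255, 255, 255, 240, 217, 228, 251, 255, 255, 255, 255, 255, 255, 255, 255]
9 side 0.047 max [255, 255, 255, 255, 255, 254, 253, 253, 254, 254, 236, 224, 245, 255, 255, 255, 255, 255, 255, 255, 255, 254]
```

View pics/v9.png

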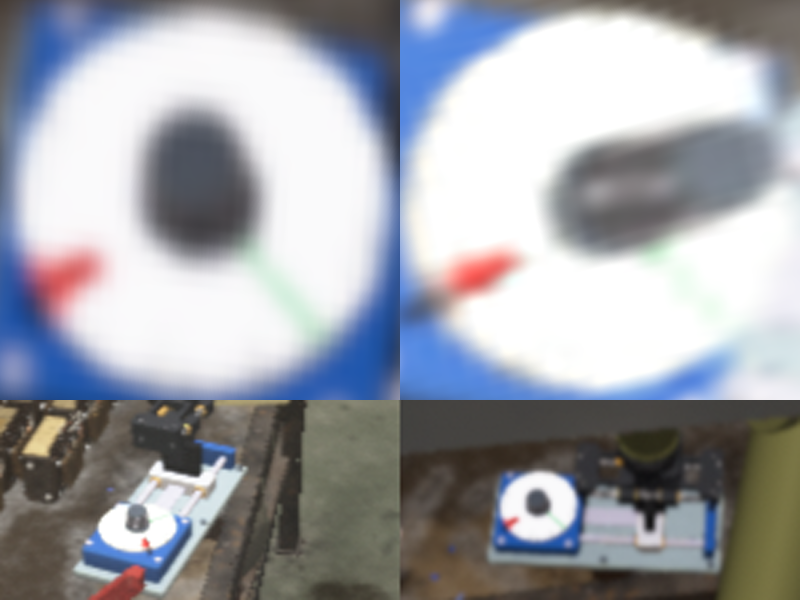

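The needle has moved onto the band. It reads 2.14 against the band's middle at 2.093 in the top view, and 2.17 against 2.12 in the side view. The last step is about 1.1 mm.

Emit:
move_arm(
  series=[
    {"gripper":-1,"tx":0,"ty":0,"tz":-0.0012,"ax":0,"ay":0,"az":0},
    {"gripper":-1,"tx":0,"ty":0,"tz":0,"ax":0,"ay":0,"az":0},
    {"gripper":-1,"tx":0,"ty":0,"tz":0,"ax":0,"ay":0,"az":0},
    {"gripper":-1,"tx":0,"ty":0,"tz":0,"ax":0,"ay":0,"az":0},
    {"gripper":-1,"tx":0,"ty":0,"tz":0,"ax":0,"ay":0,"az":0},
  ],
)

```text
time: 10.45
eef_pos: [0.5911, -0.0245, 0.0831]
orientation: [0.544, -0.454, 0.535, 0.459]
force: [3.3, 13.3, -5.3]
grip_width: 0.184
```

Emit:
move_arm(
  series=[
    {"gripper":-1,"tx":0,"ty":0,"tz":0,"ax":0,"ay":0,"az":0},
    {"gripper":-1,"tx":0,"ty":0,"tz":0,"ax":0,"ay":0,"az":0},
    {"gripper":-1,"tx":0,"ty":0,"tz":0,"ax":0,"ay":0,"az":0},
    {"gripper":-1,"tx":0,"ty":0,"tz":0,"ax":0,"ay":0,"az":0},
    {"gripper":-1,"tx":0,"ty":0,"tz":0,"ax":0,"ay":0,"az":0},
  ],
)

```text
time: 10.95
eef_pos: [0.5911, -0.0245, 0.0831]
orientation: [0.544, -0.454, 0.535, 0.459]
force: [3.8, 12.0, -5.8]
grip_width: 0.18
```

```bash
python3 v.py 10; python3 - <<'E'
from h import *
for k in(9,10):
  for n in("top","side"):
    im=cv2.imread(f"pics/{n}{k}.png")[:,:,::-1]
    for r in(.034,.038,.042,.045):
        cc=np.array([.6163,.127,.060]); ths=np.arange(1.6,2.7,.01)
        px=((.055-r*np.sin(ths))/.00025-.5).astype(np.float32)[None]; py=((.055-r*np.cos(ths))/.00025-.5).astype(np.float32)[None]
        f=lambda q:cv2.remap(dial(n,cv2.imread(f"pics/{n}{q}.png")[:,:,::-1],cc).astype(np.float32).mean(2),px,py,1)[0]
        d=f(7)-f(k); d=np.clip(d-.3*d.max(),0,None); print(k,n,r,"needle %.3f"%((d*ths).sum()/d.sum()))
E
```

```text
t 10.95 pos [ 0.5911 -0.0245  0.0831] yaw 1.405 shift(tool) [0.0008 0.0007 0.0456] ax 0.005 (tilt fix [-0.     0.014  0.003]) grip 0.180 j7 0.57 F [ 3.8 12.  -5.8]
top green ang -2.407 r 0.0350 mass 15703
top red ang 2.112 r 0.0409 mass 112808
side green ang -2.328 r 0.0336 mass 8052
side red ang 2.108 r 0.0392 mass 125531
9 top 0.034 needle 2.146
9 top 0.038 needle 2.150
9 top 0.042 needle 2.144
9 top 0.045 needle 2.146
9 side 0.034 needle 2.147
9 side 0.038 needle 2.132
9 side 0.042 needle 2.151
9 side 0.045 needle 2.151
10 top 0.034 needle 2.102
10 top 0.038 needle 2.092
10 top 0.042 needle 2.098
10 top 0.045 needle 2.086
10 side 0.034 needle 2.134
10 side 0.038 needle 2.112
10 side 0.042 needle 2.123
10 side 0.045 needle 2.135
```

View pics/v10.png

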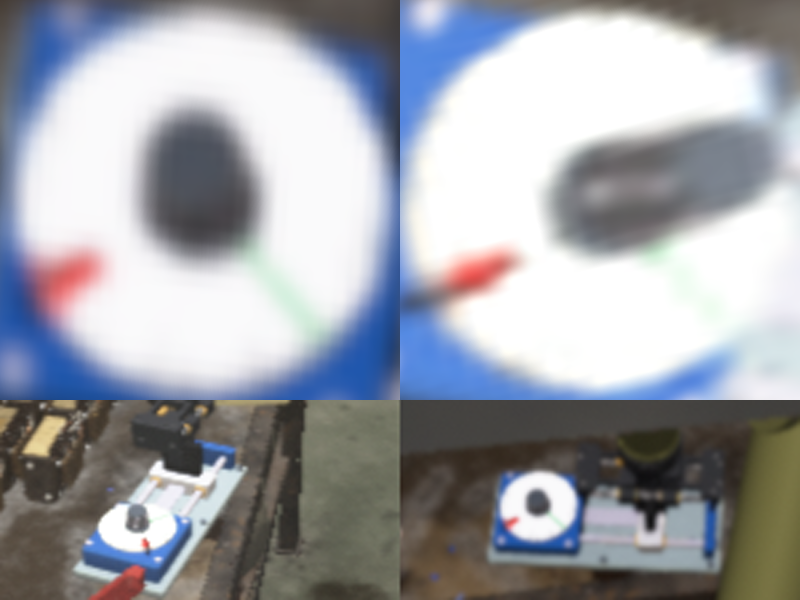

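Both cameras put the needle on the band's middle: 2.095 against 2.093 in the top view, 2.126 against 2.12 in the side view. The pose and grip are steady, so I'm handing in.

```bash
python3 -c "
from h import *
goto([.598,.0205,.083],1.40); print(robot.hand_in())"
```

```text
t 11.05 pos [ 0.5911 -0.0246  0.0831] yaw 1.405 shift(tool) [0.0007 0.0007 0.0456] ax 0.005 (tilt fix [-0.     0.014  0.003]) grip 0.180 j7 0.57 F [ 4.4 12.6 -4.9]
the job is handed in; nothing more can be done
None
```

I zeroed the dial and pulled the handle out until the needle stood at the middle of the red band. I handed the job in at 11 s, with the gripper still holding the handle.

- **Zeroing:** I turned the knob 0.84 rad counter-clockwise and let go. The top view then had the green line at −2.41 rad and the resting needle at about −2.415. The line did not move during the pull.
- **Pull:** I gripped the handle across its 16 mm and pulled about 45 mm in steps, without going past the band. The final needle reading against the band's middle was 2.095 against 2.093 rad in the top view, and 2.126 against 2.12 in the side view. The grip was steady, with about 13 N on the wrist.
- **What disagreed:** The side camera read angles up to 0.1 rad different from the top one, which fits a calibration offset of about 3 mm. Compared within that one view, it suggested the zero may be overshot by 0.01 to 0.03 rad. The top view gave about 0.01, so I left it as it was.
- **Bystanders:** The arm never came near the other things on the bench. I did not measure their positions again at the end.

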